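# Build up the cog cluster on the splined hub

### The job

Build the cog cluster on the splined hub: first the large cog, then the round spacer, then the small cog and last the six-sided end collar, both cogs with the boss upwards and turned so that the wide slot finds the wide master spline. Lower each part fully home, flat on the one below, rather than letting it drop, and let go of it. Leave the tin, the spanner and the bolt bin where they are.

Things in the scene. Friction and masses are not known exactly. Their poses are not given: they have to be found in the camera images.
- hub_seat (a point): Fixed stand: grey round flange, diameter 96, 8 mm thick, with an upright splined hub. Point: on the hub's axis at the flange's top, 8 mm over the bench; z up. Three ribs reach 15 mm from the axis and end 52 mm over the point: the master spline (12 mm wide) along +x, two of 6 mm at 120 deg either side. A tab on the flange rim (to 68 mm out) also points to +x.
- hub_nose (a point): Top of the same hub's tapered nose, on its axis, 74 mm over hub_seat; same axes. The core is round, 18 mm in diameter, tapering to 8 mm over the last 8 mm. When fully home the parts' listed centres lie over hub_seat by: large cog 11 mm (on the flange), spacer 29, small cog 46, hex collar 63.
- large_cog_center (a point): Large steel cog: 20 teeth, disc 7 mm thick, 110 mm over teeth, lying boss up. Grip the round boss: diameter 48, from 7 to 22 mm over the underside. Point: on the axis, 11 mm up (half-way); z up. Bore 33 mm with three lands inward to radius 11, leaving a 17 mm master slot along +x and 9 mm slots 120 deg either side. Black 14 mm timing dot on the disc at +x. Slides on only within about 0.1 rad of the hub's x. 0.42 kg.
- spacer_center (a point): The spacer: a plain round steel ring, 44 mm outside, 33 mm bore, 14 mm high, lying flat. Point: its centre, 7 mm over its underside; z along its axis. It passes over all the splines at any turn. About 0.08 kg.
- small_cog_center (a point): Small steel cog: 14 teeth, disc 7 mm thick, 88 mm over teeth, lying boss up. Grip the round boss: diameter 48, from 7 to 20 mm over the underside. Point: on the axis, 10 mm up (half-way); z up. Bore 33 mm with three lands inward to radius 11, leaving a 17 mm master slot along +x and 9 mm slots 120 deg either side. Black 11 mm timing dot on the disc at +x. Slides on only within about 0.1 rad of the hub's x. 0.22 kg.
- hex_collar_center (a point): The end collar: a six-sided (nut-shaped) dark steel ring, 44 mm across its flats, one flat facing +x and the others every 60 degrees, 14 mm high, lying flat, with a six-sided bore 24 mm across that passes over the hub's core but not over its splines. Point: its centre, 7 mm over its underside; z along its axis. About 0.1 kg.
- grease_tin: Bystander: a green grease tin, 66 mm in diameter, 60 mm high, standing beyond the work; origin under its centre.
- wrench: Bystander: a steel spanner, 210 mm long, lying on the bench beyond the work; its own x lies along it.
- bolt_bin: Bystander: an empty open grey bolt bin, 130 x 100 x 60 mm, beyond the work to the left; origin under its centre.
Things that resemble listed ones, but are neither listed nor needed, are in the scene too. What is shaped like the part that bears small_cog_center but brown is not meant.

How it is judged:
By the outcome, as a careful person would: the job done as asked, in the order asked, and still so for the second after the job is handed in, with the robot touching nothing.
It also fails if it takes over 106 s, if anything falls off the work surface, if the arm or the gripper's body presses on something with over 40 N, if the wrist force passes 120 N, or if a joint passes its speed limit or range.

### The arm

A 7-joint arm with a two-finger parallel gripper is mounted at the origin on the work surface. World frame = base frame: x ahead of the robot, y to its left, z up, the work surface at z = 0. Lengths are in m, angles in degrees, forces in N, time in s.
With the tool pointing down it reaches from about 0.425 to 1.025 m from the base axis. Payload 3.6 kg.
Tool frame: the origin (TCP) lies at the very end of the fingers, on their centre line; the grasp point (between the pads) lies 19 mm behind it; z points along the fingers, y is the line along which they close (so a half turn about z gives the same grasp; the last joint's range is limited). The gripper opens to 85 mm and grips with 20 to 120 N. Pads are 22 mm wide; open, the fingers measure 114 mm over their backs; the gripper's body (76 mm by 85 mm) begins 54 mm behind the grasp point. The pads swing forward as they close: fully open they stand 13 mm farther back than shut.
Start: joints at [68.669, 33.873, 2.773, 92.16, -1.908, 54.013, -1.931], TCP at [0.2, -0.697, 0.231] pointing down, gripper open.
Joint ranges: [-153.93, 153.93], [-27.13, 128.08], [-72.61, 78.16], [10.71, 143.7], [-87.88, 267.88], [4.46, 118.87], [-176.78, 176.78]. Speed limits (degrees/s): [147.25, 147.25, 180, 180, 180, 180, 180].

### API

Orientations are given as [roll, pitch, yaw] about the fixed x, y, z axes, in that order (R = Rz(yaw) Ry(pitch) Rx(roll)).
In Python, from station import bot, jaws, kin, eyes, job_done, masks_of, monitor gives the robot as it stands. The module is installed in compiled form; this text tells all that it offers. Calls block until the motion is done:
- bot.move_to(position, orientation): joint-space move of the TCP to a pose.
- bot.move_straight(position, ori=None, rate=0.15, threshold=None): straight line of the TCP; ori=None keeps the orientation; rate is the mean speed in m/s. With threshold (N) it stops when the force on the tool has changed by that much, and returns True; else False.
- bot.move_joints(angles): joint-space move.
- jaws.grip(opening): opening from 0.0 (shut) to 1.0 (fully open); the grip force is fixed at half the most; returns when the fingers have stopped.
- bot.wait(seconds).
- kin.solve_ik(position, orientation): joint angles nearest the present ones, or None.
- eyes.snapshot(name): name is "scene" or "top" or "wrist"; returns the picture (384x512x3 uint8, red, green, blue); there is no depth.
- eyes.get_calibration(name): a dict with "fx", "fy", "cx", "cy" (pixels), "dist_coeffs" ([k1, k2, p1, p2, k3] as OpenCV has them; the pictures are not rectified), "world_to_cam" (4x4, takes a point from world to camera coordinates); the wrist camera has in their place "mount" (4x4, takes a point from camera to tool coordinates, whose origin is the TCP and whose axes are the flange's). Camera axes: x right, y down, z forward; pixel columns grow to the right and rows downward; lengths in m; the calibration is good to about 2 mm. A picture is of the moment at which its call begins: read the wrist's pose just before it. get_calibration takes no time and is no camera call.
A pose or a line that the arm cannot do raises bot.PlanningError and nothing moves.
- job_done(): hands the job in; it is judged then, once.
Trained networks look in the newest picture that a camera, given by its name, has taken for a name from the list of things; names that differ only in an ending like _2 or _b are one class to them, and where a whole thing is asked for, a point or a joint stands for the part that bears it (a point fixed in the world has none). Each returns a list of dicts, best first, with "p" (0 to 1); they miss things now and then, are a little off and sometimes report something else, mostly with a low value. They report only what shows in the picture. A call takes as long as a camera call. They do not tell look-alikes from the thing itself.
- masks_of(camera, label): "region" (384x512 bool, what is visible of it) and "uv" ([column, row] in pixels, amid what is visible of it).
Readings, each from a call of its own:
- monitor.current_t(): time.
- monitor.current_joint_pos(): joint angles.
- monitor.current_qd(): joint speeds.
- monitor.current_effort(): joint torques, N m.
- monitor.current_position(): TCP position.
- monitor.current_orientation(): TCP orientation.
- monitor.current_wrist_force(): force on the tool from outside, world axes, zero at the start.
- monitor.current_wrist_torque(): the same for the moment, N m.
- monitor.current_opening(): opening from 0.0 (shut) to 1.0 (fully open).
- monitor.current_gripper_force(): force on a finger pad.
Only numpy, scipy, OpenCV 4.12 (cv2) and the standard library are available. Lean on these libraries where they do the work, as an engineer would, in place of code of your own. Each camera call takes 0.05 s, during which the arm holds its last target. There are 200 camera calls.

## Working session

There is one attempt and no reset: what is moved stays moved. The work goes in short steps, each a Python script; the robot and the scene stay as the last script left them, time stands still between calls to the robot, and variables do not carry over. Pictures are saved under pics/ and viewed, at most 14 in all, crops included, and the job is handed in when it is done.

```bash
mkdir -p pics; cat > h.py <<'E'
import numpy as np, cv2
from scipy.spatial.transform import Rotation as R
from station import bot, jaws, kin, eyes, job_done, masks_of, monitor
def save(im,n): cv2.imwrite('pics/'+n+'.png',cv2.cvtColor(im,cv2.COLOR_RGB2BGR))
def cam(name):
    c=eyes.get_calibration(name)
    K=np.array([[c['fx'],0,c['cx']],[0,c['fy'],c['cy']],[0,0,1.]]);d=np.array(c['dist_coeffs'],float)
    if 'mount' in c:
        T=np.eye(4);T[:3,:3]=R.from_euler('xyz',monitor.current_orientation(),degrees=True).as_matrix();T[:3,3]=monitor.current_position()
        W=np.linalg.inv(T@np.array(c['mount']))
    else: W=np.array(c['world_to_cam'])
    return K,d,W
def unproj(uv,z,C):
    K,d,W=C
    p=cv2.undistortPoints(np.array(uv,float).reshape(-1,1,2),K,d).reshape(-1,2)
    r=np.c_[p,np.ones(len(p))]@W[:3,:3]; o=-W[:3,:3].T@W[:3,3]
    return o+r*((z-o[2])/r[:,2])[:,None]
def proj(P,C):
    K,d,W=C
    return cv2.projectPoints(np.array(P,float).reshape(-1,3),cv2.Rodrigues(W[:3,:3])[0],W[:3,3],K,d)[0].reshape(-1,2)
E
python3 - <<'E'
from h import *
for n in ('top','scene'):
    im=eyes.snapshot(n); save(cv2.resize(im,(800,600),interpolation=cv2.INTER_CUBIC),n); C=cam(n)
    np.save(n,im)
    for l,z in (('large_cog_center',.022),('small_cog_center',.02),('spacer_center',.014),('hex_collar_center',.014),('grease_tin',.06),('wrench',0),('bolt_bin',.06)):
        for m in masks_of(n,l): print(n,l,round(m['p'],2),np.round(m['uv']),np.round(unproj(m['uv'],z,C)[0],3),m['region'].sum())
print(monitor.current_t(),monitor.current_orientation())
E
```

```text
top large_cog_center 0.67 [191. 195.] [0.607 0.133 0.022] 1044
top small_cog_center 0.89 [296. 183.] [ 0.639 -0.148  0.02 ] 648
top small_cog_center 0.71 [246. 189.] [ 0.623 -0.013  0.02 ] 601
top small_cog_center 0.64 [307. 134.] [ 0.777 -0.181  0.02 ] 604
top small_cog_center 0.55 [399. 244.] [ 0.475 -0.416  0.02 ] 722
top spacer_center 0.64 [136. 254.] [0.452 0.275 0.014] 53
top spacer_center 0.2 [334. 255.] [ 0.449 -0.243  0.014] 1120
top hex_collar_center 0.67 [247. 241.] [ 0.487 -0.017  0.014] 156
top grease_tin 0.74 [238. 142.] [0.742 0.006 0.06 ] 557
top wrench 0.69 [363. 168.] [ 0.685 -0.338  0.   ] 541
top bolt_bin 0.87 [115. 171.] [0.665 0.329 0.06 ] 2221
scene large_cog_center 0.93 [310. 235.] [0.636 0.131 0.022] 1237
scene small_cog_center 0.92 [210. 204.] [ 0.661 -0.132  0.02 ] 699
scene small_cog_center 0.79 [250. 217.] [ 0.651 -0.023  0.02 ] 710
scene small_cog_center 0.57 [156. 126.] [ 0.5   -0.402  0.02 ] 533
scene small_cog_center 0.56 [162. 239.] [ 0.793 -0.191  0.02 ] 751
scene spacer_center 0.71 [376. 204.] [0.479 0.252 0.014] 189
scene hex_collar_center 0.78 [280. 169.] [ 0.484 -0.014  0.014] 197
scene grease_tin 0.56 [242. 261.] [0.775 0.018 0.06 ] 798
scene wrench 0.74 [134. 190.] [ 0.701 -0.342  0.   ] 553
scene bolt_bin 0.67 [398. 283.] [0.679 0.341 0.06 ] 3284
0.8 [1.79994791e+02 2.21650461e-03 1.59757149e+01]
```

View pics/top.png

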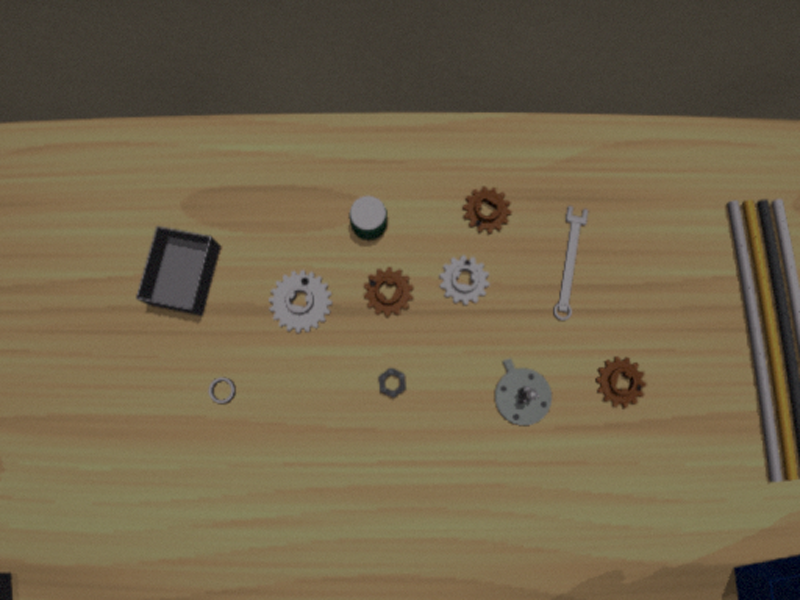

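View pics/scene.png

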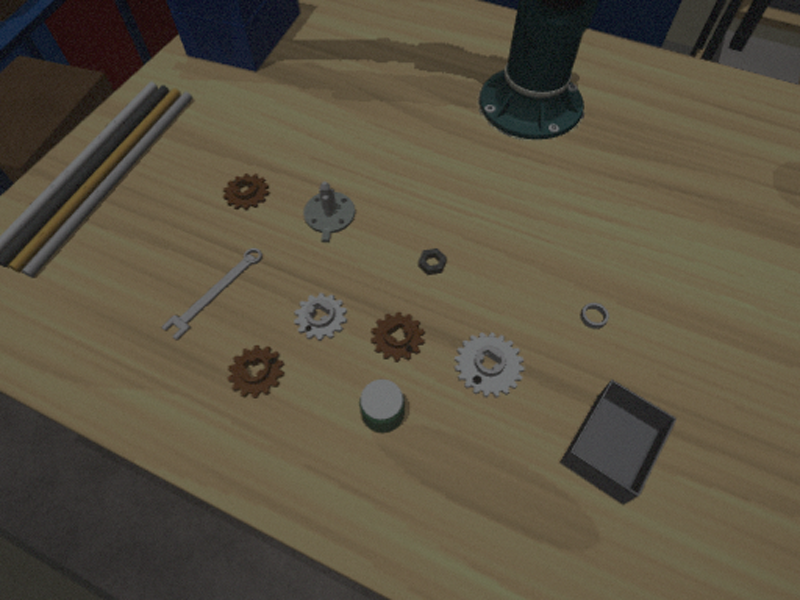

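The pictures show these candidates (top.png pixels):
- **Steel small cog:** (465,280), the one meant. The brown look-alikes at (388,292), (487,210) and (621,382) are ruled out.
- **Large cog:** (300,302).
- **Spacer:** (222,390).
- **Hex collar:** (392,383).
- **Hub:** (523,395), with its tab towards the upper left.

Next I'll take close wrist looks.

```bash
cat >> h.py <<'E'
def tcp_for(p,yaw,h):
    """TCP xyz (z=h) such that the wrist camera's axis meets p with the tool pointing down"""
    M=np.array(eyes.get_calibration('wrist')['mount']);Rw=R.from_euler('xyz',[180,0,yaw],degrees=True).as_matrix()
    o=Rw@M[:3,3];a=Rw@M[:3,2];s=(p[2]-(h+o[2]))/a[2]
    t=np.array(p)-o-a*s;t[2]=h;return t
def look(p,yaw,h,name):
    bot.move_to(tcp_for(p,yaw,h),[180,0,yaw]);bot.wait(.15)
    C=cam('wrist');im=eyes.snapshot('wrist');np.savez(name,im=im,K=C[0],d=C[1],W=C[2]);return im,C
E
python3 - <<'E'
from h import *
c=eyes.get_calibration('wrist');print(np.round(c['mount'],3),c['fx'],c['dist_coeffs'])
C=cam('top');Cs=cam('scene');print('campos',[-X[2][:3,:3].T@X[2][:3,3] for X in (C,Cs)])
hub=unproj([334.7,252.8],.008,C)[0];print('hub top',hub,'scene',unproj([210.5,136],.008,Cs)[0])
ims=[]
for n,p,yaw in (('hub0',hub,0),('hub1',hub,90),('small',[.65,-.14,.01],0),('hex',[.485,-.015,.01],0),('spacer',[.465,.264,.01],0),('large',[.622,.132,.01],0)):
    try: ims.append(look(p,yaw,.24,n)[0])
    except bot.PlanningError as e: print(n,e);ims.append(np.zeros((384,512,3),np.uint8))
save(cv2.resize(np.vstack([np.hstack(ims[:3]),np.hstack(ims[3:])]),(800,400),interpolation=cv2.INTER_AREA),'w1')
print(monitor.current_t())
E
```

```text
[[ 0.    -0.951 -0.309  0.08 ]
 [ 1.    -0.     0.001  0.   ]
 [-0.001 -0.309  0.951 -0.142]
 [ 0.     0.     0.     1.   ]] 289.4154983499522 [-0.06613561  0.          0.          0.          0.        ]
campos [array([ 0.40077848, -0.0347718 ,  1.07490877]), array([1.00097656, 0.15970952, 0.810599  ])]
hub top [ 0.45437871 -0.24645119  0.008     ] scene [ 0.45770435 -0.24378164  0.008     ]
9.3417
```

View pics/w1.png

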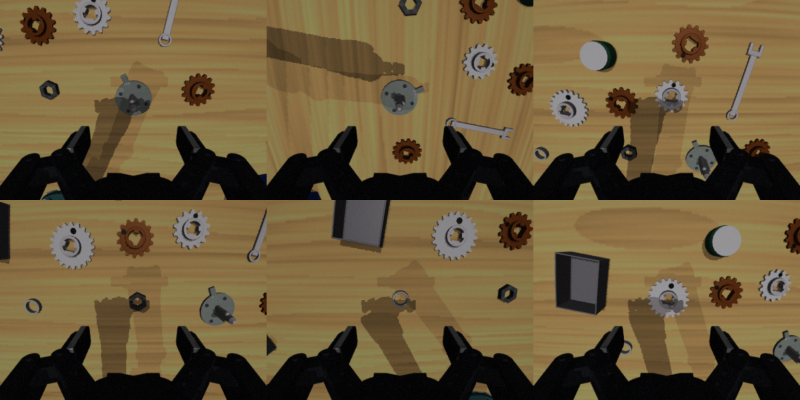

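```bash
cat >> h.py <<'E'
def ortho(im,C,c,z,half=.07,n=266):
    """world-plane picture: up = +x, left = +y"""
    g=np.linspace(half,-half,n);X,Y=np.meshgrid(g,g,indexing='ij')
    uv=proj(np.c_[(c[0]+X).ravel(),(c[1]+Y).ravel(),np.full(n*n,z)],C).astype(np.float32).reshape(n,n,2)
    return cv2.remap(im,uv[...,0],uv[...,1],cv2.INTER_CUBIC)
def load(n):
    f=np.load(n+'.npz');return f['im'],(f['K'],f['d'],f['W'])
def grid(o,half=.07):
    o=np.clip(o.astype(float)*1.6,0,255).astype(np.uint8);n=len(o);
    for k in range(-6,7):
        q=int((n-1)/2+k*.01/half*(n-1)/2);cv2.line(o,(q,0),(q,4 if k else n),(255,0,0),1);cv2.line(o,(0,q),(4 if k else n,q),(255,0,0),1)
    return o
E
python3 - <<'E'
from h import *
L=[('hub0',[.455,-.245],.008),('hub1',[.455,-.245],.008),('small',[.65,-.14],.007),('hex',[.485,-.015],.014),('spacer',[.465,.264],.014),('large',[.622,.132],.007)]
o=[grid(ortho(*load(n),c,z)) for n,c,z in L]
save(np.vstack([np.hstack(o[:3]),np.hstack(o[3:])]),'o1')
E
```

```text
(no output)
```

View pics/o1.png

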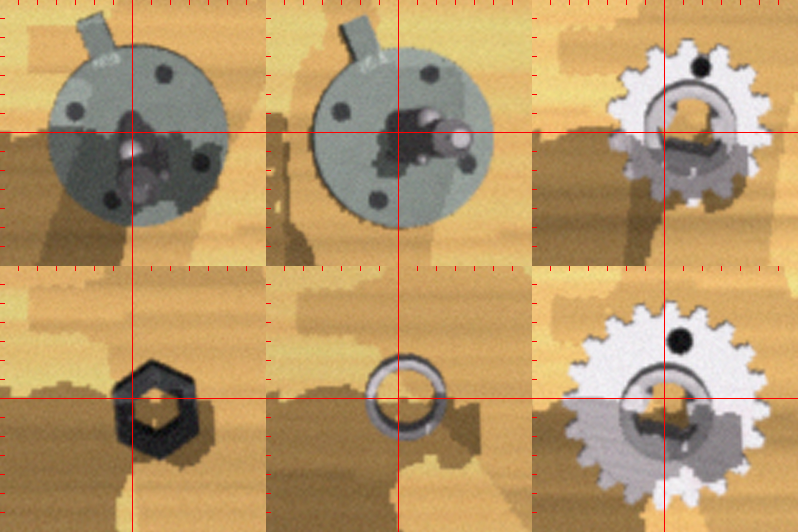

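```bash
cat > meas.py <<'E'
from h import *
from scipy.optimize import least_squares
n=561;half=.07;s=2*half/(n-1)
def w(c,px): px=np.atleast_2d(px);return np.c_[c[0]+half-px[:,1]*s,c[1]+half-px[:,0]*s]
def part(im,C,c,z,sat=.3):
    o=cv2.GaussianBlur(ortho(im,C,c,z,half,n),(0,0),3);hsv=cv2.cvtColor(o,cv2.COLOR_RGB2HSV)
    m=(hsv[...,1]<sat*255).astype(np.uint8)
    m=cv2.morphologyEx(m,cv2.MORPH_OPEN,np.ones((7,7)))
    cs,_=cv2.findContours(m,cv2.RETR_EXTERNAL,cv2.CHAIN_APPROX_NONE)
    k=max(cs,key=cv2.contourArea);return o,m,k[:,0,:].astype(float)
def circ(P,r):
    return least_squares(lambda q:np.hypot(*(P-q).T)-r,P.mean(0),loss='cauchy',f_scale=.0007)
def dot(o,c,ctr,r0,r1):
    # darkest blob on the disc in the annulus r0..r1
    g=o.max(2).astype(float);yy,xx=np.mgrid[:n,:n];P=w(c,np.c_[xx.ravel(),yy.ravel()]);d=np.hypot(*(P-ctr).T).reshape(n,n)
    m=((g<60)&(d>r0)&(d<r1)).astype(np.uint8);k,l,st,ce=cv2.connectedComponentsWithStats(m)
    i=1+np.argmax(st[1:,4]);p=w(c,ce[i])[0];return p,st[i,4]*s*s*1e6
if __name__=='__main__':
    for nm,c,z in [('hub0',[.453,-.248],.008),('hub1',[.453,-.248],.008),('small',[.65,-.14],.007),('large',[.622,.132],.007),('spacer',[.465,.264],.014),('hex',[.485,-.015],.014)]:
        o,m,k=part(*load(nm),c,z,.38);P=w(c,k)
        if nm[:3]=='hub':
            q=circ(P,.048).x;d=P-q;t=d[np.hypot(*d.T)>.056];a=np.degrees(np.arctan2(t[:,1],t[:,0]));print(nm,q,'tab',(a.min()+a.max())/2,a.min(),a.max())
        elif nm in('small','large'):
            M=cv2.moments(k.astype(np.int32));q=w(c,[M['m10']/M['m00'],M['m01']/M['m00']])[0];(x,y),r=cv2.minEnclosingCircle(k.astype(np.float32));q2=w(c,[x,y])[0]
            p,A=dot(o,c,q,.026,.05);print(nm,q,q2,r*s,'dot',p,A,'yaw',np.degrees(np.arctan2(*(p-q)[::-1])))
        else:
            (x,y),r=cv2.minEnclosingCircle(k.astype(np.float32));print(nm,w(c,[x,y])[0],r*s)
E
python3 meas.py
```

```text
hub0 [ 0.4534095  -0.24775175] tab 22.73298116480441 14.94219450833071 30.52376782127811
hub1 [ 0.45279998 -0.24732047] tab 22.991638427780053 14.670781919718717 31.312494935841386
small [ 0.65528507 -0.15316202] [ 0.65519599 -0.15327457] 0.04513278579711914 dot [ 0.68506415 -0.15921559] 73.5625 yaw -11.49067604376496
large [0.61839914 0.13136207] [0.61827544 0.13120367] 0.05610020065307617 dot [0.65250013 0.12408915] 124.43750000000001 yaw -12.039428967017182
spacer [0.46556102 0.26006744] 0.023177648544311525
hex [ 0.47875 -0.0275 ] 0.02573909950256348
```

```bash
cat >> h.py <<'E'
HUB=np.array([.4531,-.2475]);HY=22.85
def over(p,z,yaw): bot.move_to([p[0],p[1],z],[180,0,yaw])
def pick(p,yaw,z,pre=None,lift=.13):
    for y in ([pre] if pre is not None else [])+[yaw]:
        over(p,z+.06,y); hit=bot.move_straight([p[0],p[1],z],rate=.08,threshold=15)
        if hit: print('hit on descent',monitor.current_position()); return False
        jaws.grip(0.0); print('open',round(monitor.current_opening(),3),'F',monitor.current_gripper_force())
        if y!=yaw: jaws.grip(1.0); bot.move_straight([p[0],p[1],z+.06])
    bot.move_straight([p[0],p[1],z+lift],rate=.15); bot.wait(.1);print('held',round(monitor.current_opening(),3),monitor.current_gripper_force()); return True
E
python3 - <<'E'
from h import *
for y in (-12,78): print(kin.solve_ik([.6184,.1313,.05],[180,0,y]))
print(kin.solve_ik([*HUB,.05],[180,0,22.9]))
jaws.grip(1.0)
pick([.6184,.1313],-12.04,.010,pre=78)
C=cam('wrist');im=eyes.snapshot('wrist');np.savez('held1',im=im,K=C[0],d=C[1],W=C[2]);save(im,'held1');print(monitor.current_t(),monitor.current_wrist_force(),monitor.current_position())
E
```

```text
[-1.60733803e+01  4.08365009e+01 -2.66018894e-02  1.10514123e+02
  3.62813757e-02  2.86493839e+01 -1.18125346e+02]
[ -4.26848226  41.78280702 -17.19055475 109.95507532  22.15409153
  31.48117372 -48.40731403]
[ 27.51212003  36.0052767   -5.28647662 125.29032797   9.54440483
  19.06568755 -52.89835055]
open 0.536 F 60.59336369857192
open 0.53 F 60.71558905765414
held 0.532 61.901511903852224
16.4667 [-0.01966525 -0.44876295 -4.16874132] [0.6175104  0.13112033 0.13869565]
```

View pics/held1.png

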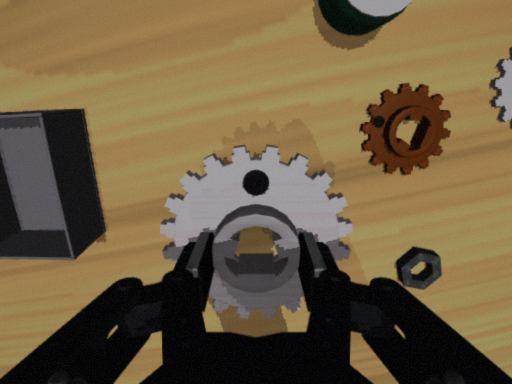

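The large cog is held square: its dot is at (256,182), straight ahead of the tool. Now I'll place it.

```bash
cat >> h.py <<'E'
def place(zf,yaw,ztop,c=None,th=12,over_press=.003):
    """lower onto the hub; stop on contact; returns final TCP z"""
    c=HUB if c is None else np.asarray(c)
    over(c,ztop+.03,yaw);bot.wait(.2)
    bot.move_straight([*c,ztop],rate=.1)
    hit=bot.move_straight([*c,zf-over_press],rate=.03,threshold=th)
    bot.wait(.1);p=monitor.current_position();print('hit',hit,'z-zf mm',(p[2]-zf)*1e3,p,'F',monitor.current_wrist_force());return p
E
python3 - <<'E'
from h import *
place(.018,22.85,.105)
im=eyes.snapshot('wrist');save(im,'pl1');print(monitor.current_t())
E
```

```text
hit True z-zf mm 1.039596131452103 [ 0.45317473 -0.24754389  0.0190396 ] F [-0.41361594  1.02907018  6.23696371]
21.35
```

```bash
python3 - <<'E'
from h import *
jaws.grip(1.0); bot.move_straight([*HUB,.13],rate=.2)
im,C=look([*HUB,.02],0,.26,'chk1');a=ortho(im,C,HUB,.015)
print(monitor.current_t())
s=[.4656,.2600]
if pick(s,0,.003,pre=90): im=eyes.snapshot('wrist')
save(np.hstack([grid(a),cv2.resize(im,(355,266))]),'c1');print(monitor.current_t())
E
```

```text
23.35
open 0.484 F 59.714974594535306
open 0.481 F 59.72128010051165
held 0.486 60.653759337401425
31.3083
```

View pics/c1.png

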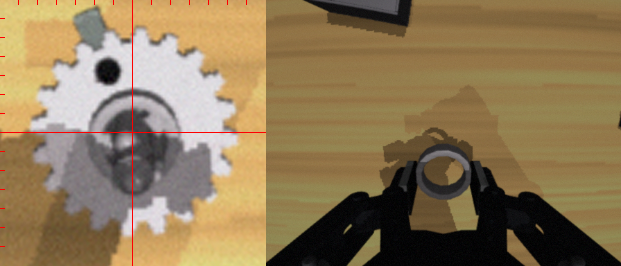

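The large cog is seated on the hub with its dot in line with the tab, and the spacer is held level. Next I'll place the spacer and pick up the small steel cog.

```bash
python3 - <<'E'
from h import *
p=place(.033,0,.105)
if abs(p[2]-.0335)<.0025:
    jaws.grip(1.0); bot.move_straight([*HUB,.13],rate=.2)
    im,C=look([*HUB,.04],0,.26,'chk2');a=ortho(im,C,HUB,.044)
    pick([.6553,-.1532],-11.49,.010,pre=78.5); im=eyes.snapshot('wrist')
    save(np.hstack([grid(a),cv2.resize(im,(355,266))]),'c2')
print(monitor.current_t())
E
```

```text
hit True z-zf mm 0.9661268156915814 [ 0.45311903 -0.24750437  0.03396613] F [-0.49217878  0.56547973  4.58326829]
open 0.526 F 60.49305221065879
open 0.529 F 60.483646150678396
held 0.529 61.47773131728172
44.9917
```

```bash
ls pics/c2.png
```

```text
pics/c2.png
```

View pics/c2.png

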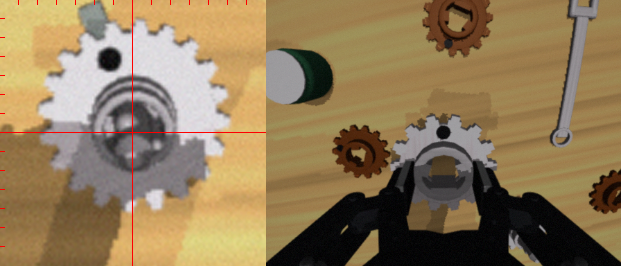

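The spacer is on. The small steel cog is held with its dot straight ahead at (443,132). Next I'll place it and then pick up the hex collar.

```bash
python3 - <<'E'
from h import *
p=place(.054,22.85,.105)
if abs(p[2]-.0547)<.0025:
    jaws.grip(1.0); bot.move_straight([*HUB,.13],rate=.2)
    im,C=look([*HUB,.05],0,.27,'chk3');a=ortho(im,C,HUB,.051)
    pick([.4788,-.0275],3.5,.003,pre=63.5); im=eyes.snapshot('wrist')
    save(np.hstack([grid(a),cv2.resize(im,(355,266))]),'c3')
print(monitor.current_t())
E
```

```text
hit True z-zf mm 1.08992096192069 [ 0.45305865 -0.24746031  0.05508992] F [-0.17559426  0.19991846  5.24865007]
open 0.492 F 60.57358503341675
open 0.494 F 60.39996027946472
held 0.494 60.80082893371582
56.7583
```

View pics/c3.png

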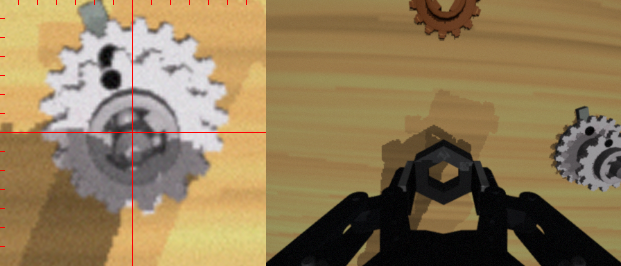

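Both cogs are seated with their dots in line with the tab, and the hex collar is held on its flats.

```bash
python3 - <<'E'
from h import *
p=place(.067,3.5,.105)
if abs(p[2]-.0677)<.0025:
    jaws.grip(1.0); bot.move_straight([*HUB,.16],rate=.2)
    im,C=look([*HUB,.06],0,.29,'chk4');a=ortho(im,C,HUB,.078);s=eyes.snapshot('scene')
    save(np.hstack([grid(a),cv2.resize(s[70:190,140:300],(355,266),interpolation=cv2.INTER_CUBIC)]),'c4')
print(monitor.current_t())
E
```

```text
hit True z-zf mm 0.7728378063570074 [ 0.45298559 -0.24747444  0.06777284] F [-0.42627671  0.16756728  5.96670161]
61.5083
```

View pics/c4.png

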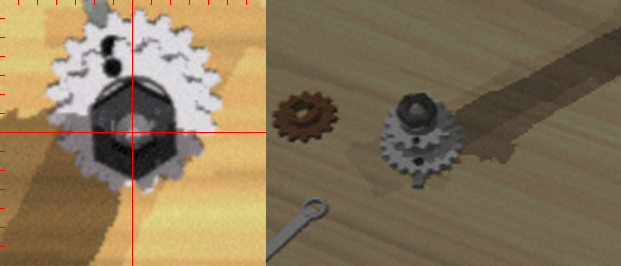

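The stack is complete and flat, with the collar on top and the nose showing through it. The arm is clear, so I'm handing it in.

```bash
python3 -c "
from h import *
print(job_done())"
```

```text
the job is handed in; nothing more can be done
None
```

The cog cluster is built on the hub in the order asked, both cogs boss up and lined up with the master spline, every part lowered home and released; the job was handed in at about 62 s, with the tin, spanner and bin untouched.

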